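Tip, catch and softly close the lid of the caliper case

ROBOT

A 7-joint arm with a two-finger parallel gripper is mounted at the origin on a cart in front of the work surface, level with it; the furniture and walls round the work are solid. World frame = base frame: x ahead of the robot, y to its left, z up, the work surface at z = 0. Lengths are in m, angles in degrees, forces in N, time in s.
With the tool pointing down it reaches from about 0.4 to 0.875 m from the base axis. Payload 4.4 kg.
Tool frame: the origin (TCP) lies at the very end of the fingers, on their centre line; the grasp point (between the pads) lies 19 mm behind it; z points along the fingers, y is the line along which they close (so a half turn about z gives the same grasp; the last joint's range is limited). The gripper opens to 85 mm and grips with 20 to 120 N. Pads are 22 mm wide; open, the fingers measure 114 mm over their backs; the gripper's body (76 mm by 85 mm) begins 54 mm behind the grasp point. The pads swing forward as they close: fully open they stand 13 mm farther back than shut.
Start: joints at [-81.119, 36.005, 2.206, 86.941, -1.547, 57.084, -1.146], TCP at [0.142, 0.634, 0.231] pointing down, gripper open.
Joint ranges: [-175.42, 175.42], [-21.48, 121.26], [-71.46, 75.88], [10.55, 141.38], [-63.04, 243.04], [13.31, 113.54], [-168.57, 168.57]. Speed limits (degrees/s): [147.25, 147.25, 180, 180, 180, 180, 180].

INTERFACE

Orientations are given as a 3x3 rotation matrix whose columns are the frame's x, y, z axes.
In Python, from rig import manip gives the robot as it stands. Calls block until the motion is done:
- manip.reach(position, orientation): joint-space move of the TCP to a pose.
- manip.move_straight(position, frame=None, v=0.15, force_limit=None): straight line of the TCP; frame=None keeps the orientation; v is the mean speed in m/s. With force_limit (N) it stops when the force on the tool has changed by that much, and returns True; else False.
- manip.set_joints(angles): joint-space move.
- manip.open() and manip.close(): open the fingers fully, or close them until they stop; the grip force is fixed at half the most.
- manip.sleep(seconds).
- manip.ik(position, orientation): joint angles nearest the present ones, or None.
- manip.camera(name): name is "scene" or "top" or "wrist"; returns a dict with "pixels" (480x640x3 uint8, red, green, blue), "range_z" (480x640 float32, m along the optical axis (not along the pixel's ray), 0 where there is no reading), "fovy" (degrees; the focal length in pixels is half the picture's height over the tangent of half this angle, whatever the lens; pixels are square), "cx", "cy" (the principal point, pixels), "T" (4x4, takes a point from camera to world coordinates). Camera axes: x right, y down, z forward; pixel columns grow to the right and rows downward; lengths in m; the calibration is good to about 2 mm. The wrist camera is an equidistant fisheye: a pixel r from the principal point sees the ray r / f radians off the axis. A picture is of the moment at which its call begins.
A pose or a line that the arm cannot do raises manip.IKError and nothing moves.
- manip.sign_off(): hands the job in; it is judged then, once.
Readings, each from a call of its own:
- manip.get_clock(): time.
- manip.get_joint_pos(): joint angles.
- manip.get_qd(): joint speeds.
- manip.get_joint_torque(): joint torques, N m.
- manip.get_position(): TCP position.
- manip.get_ee_rot(): TCP orientation.
- manip.get_force(): force on the tool from outside, world axes, zero at the start.
- manip.get_wrist_torque(): the same for the moment, N m.
- manip.get_width(): finger opening in m.
- manip.get_finger_force(): force on a finger pad.
Only numpy, scipy, OpenCV 4.12 (cv2) and the standard library are available. Lean on these libraries where they do the work, as an engineer would, in place of code of your own. Each camera call takes 0.05 s, during which the arm holds its last target. There are 200 camera calls.

TASK

The lid of the wooden caliper case stands open and its worn hinge lets it fall once it leans forward. Push the lid forward with your fingers until it tips over, catch it from below on the back of a finger on its way down, and lower it gently and slowly until it is fully shut, so that it never slams. Do not pinch the lid or press hard on it, leave the caliper, the jar and the wooden block where they are, and finish clear of everything.

Things in the scene. Friction and masses are not known exactly. Their poses are not given: they have to be found in the camera images.
- case: Brown wooden case, open at the top, 130 x 250 x 75 mm (x, y, z), fixed to the bench. Origin: centre of its underside; x axis level from its front (blank brass plate) to its hinge side, y along the hinge, z up. Its front looks to the robot's right (-y). Walls 9 mm, felt bed 42 mm above the bench. The lip of the shut lid overhangs the front by 25 mm, its underside 75 mm above the bench, free space below.
- lid (a joint): Lid angle, rad: 0 shut, pi/2 upright, 1.8 stop leaning back. Starts at 1.58 to 1.8, held by hinge friction (0.05 N m). Pushed forward below about 1.2 (heavy lid: 1.3) it falls by itself, slowed by hinge damping: 1.2 to 2.5 s from 1.1 to shut, at last 0.8 to 1.4 rad/s. Lid mass 0.25 to 0.36 kg. Faster than 0.6 rad/s in the last 0.15 rad is a slam; so is letting go more than 4 mm above shut.
- lid_lip (a point): Middle of the lid's free edge, on its inner face: outer edge of the slippery aluminium lip, 155 mm from the hinge line. The lip is 120 mm wide along the hinge, 6 mm thick, and stands 25 mm out from the wooden board (10 mm thick, 250 mm wide), flush with its inner face. Turns with the lid: x axis from lip to hinge, z out of the outer (top) face.
- lid_hinge (a point): Middle of the hinge line, at the far top rim of the case: 65 mm along the case's x axis from its centre and 75 mm above the bench. Axes as those of the case.
- caliper: Steel caliper, 57 x 200 x 7 mm, lying loose on the felt in the case, along its length. Leave it.
- screw_jar: Jar with red lid, 66 mm across and 88 mm high, standing loose behind the hinge, 155 to 175 mm from the case's centre along its x axis. Origin at the centre of its underside. Leave it.
- offcut: Block of pine, 40 x 80 x 40 mm, lying loose off the case's front corner nearest the robot, 80 mm or more to one side of the middle of the lip. Origin at the centre of its underside. Leave it.

How it is judged:
By the outcome, as a careful person would: the job done as asked, in the order asked, and still so for the second after the job is handed in, with the robot touching nothing.
It also fails if it takes over 40 s, if anything falls off the work surface, if the arm or the gripper's body presses on something with over 40 N, if the wrist force passes 120 N, or if a joint passes its speed limit or range.

## Working session

There is one attempt and no reset: what is moved stays moved. The work goes in short steps, each a Python script; the robot and the scene stay as the last script left them, time stands still between calls to the robot, and variables do not carry over. Pictures are saved under pics/ and viewed, at most 10 in all, crops included, and the job is handed in when it is done.

```bash
ls; mkdir -p pics; python3 - <<'E'
from rig import manip
import cv2,numpy as np
for n in("scene","top"):
    c=manip.camera(n); cv2.imwrite(f"pics/{n}0.png",c["pixels"][:,:,::-1]); np.savez(f"{n}0.npz",**c)
    print(n,c["fovy"],c["cx"],c["cy"],np.round(c["T"],3).tolist(),(c["range_z"]>0).mean())
print(manip.get_clock(),manip.get_ee_rot(),manip.get_force())
E
```

```text
pics
scene 50.634313409589765 329.28145168763973 240.17519527508537 [[0.893, -0.346, 0.288, 0.245], [-0.45, -0.688, 0.569, -0.239], [0.001, -0.638, -0.77, 0.746], [0.0, 0.0, 0.0, 1.0]] 0.996103515625
top 51.713504491015854 326.57082225675924 241.32108851309735 [[0.021, -0.984, 0.178, 0.324], [-0.999, -0.03, -0.044, 0.257], [0.048, -0.177, -0.983, 0.902], [0.0, 0.0, 0.0, 1.0]] 0.9958528645833333
0.1 [[-9.75732247e-01  2.18966743e-01 -3.84662493e-04]
 [ 2.18967080e-01  9.75730868e-01 -1.64044837e-03]
 [ 1.61234314e-05 -1.68486680e-03 -9.99998580e-01]] [-0.19112885 -0.24568099 -0.1022784 ]
```

View pics/scene0.png

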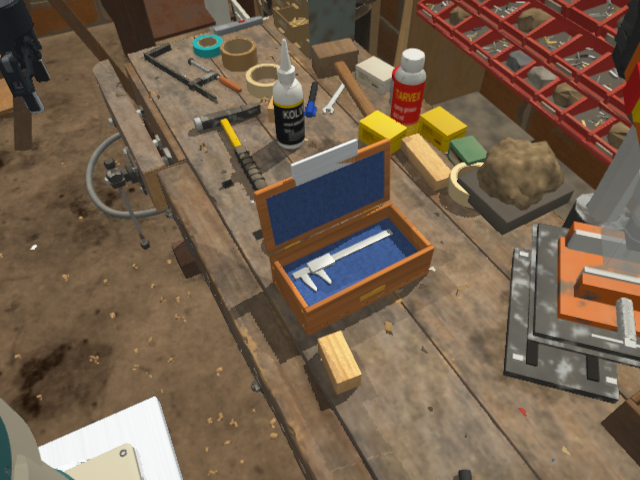

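View pics/top0.png

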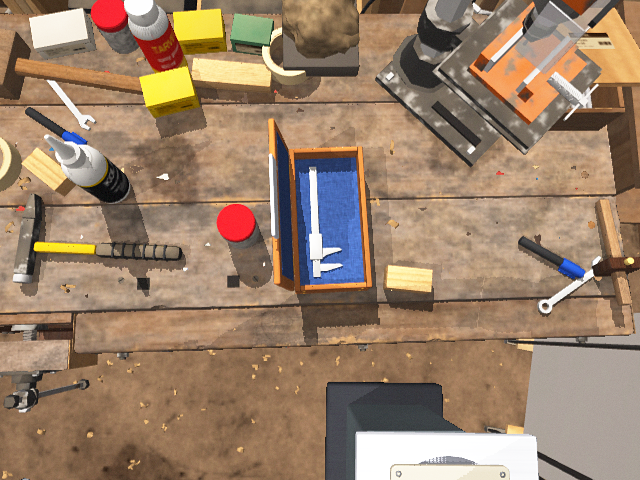

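The scene view shows the open case at about (350,255), with the white lip at (325,160) and the pine block at (338,360). In the top view the case is at (332,218), its lid stands along column 280, the red jar lid is at (237,225) and the block is at (408,279). Next I'll measure them.

```bash
cat > vis.py <<'E'
import numpy as np,cv2
def world(c):
    f=240/np.tan(np.radians(c["fovy"])/2); z=c["range_z"]
    u,v=np.meshgrid(np.arange(640),np.arange(480))
    p=np.stack([(u-c["cx"])/f*z,(v-c["cy"])/f*z,z],-1)
    return p@c["T"][:3,:3].T+c["T"][:3,3]
E
python3 - <<'E'
from vis import *
for n in("top","scene"):
    c=dict(np.load(n+"0.npz")); P=world(c); h=cv2.cvtColor(c["pixels"],cv2.COLOR_RGB2HSV)
    H,S,V=h[...,0].astype(int),h[...,1],h[...,2]
    print(n)
    x,y,z=P[...,0],P[...,1],P[...,2]
    near=(x>.15)&(x<.65)&(y>0.0)&(y<.5)&(c["range_z"]>0)
    br=(H<20)&(S>130)&near
    m=br&(abs(z-.075)<.006)
    m=cv2.morphologyEx(m.astype(np.uint8),cv2.MORPH_OPEN,np.ones((2,2)))
    k,l,st,ce=cv2.connectedComponentsWithStats(m); print(st[np.argsort(-st[:,4])][:4].tolist())
    big=l==(1+np.argmax(st[1:,4])); q=P[big]
    print("rim",len(q),q[:,2].mean().round(4),cv2.minAreaRect((q[:,:2]*1000).astype(np.float32)))
    np.save(n+"rim.npy",q)
    bl=(H>100)&(H<130)&(S>100)&near&(z>.085)
    q=P[bl]; ctr=q.mean(0); w=np.linalg.svd(q-ctr,full_matrices=False)[2]; 
    nn=w[2]; print("lid blue",len(q),ctr.round(4),"normal",nn.round(4),"std",np.std((q-ctr)@nn).round(5),"z",q[:,2].min(),q[:,2].max())
    li=(S<50)&(V>120)&near&(z>.16)&(z<.26)&(abs((P-ctr)@nn)<.025); q=P[li]
    if len(q):print("lip",len(q),q.min(0).round(4),q.max(0).round(4),"off-plane",np.percentile((q-ctr)@nn,[5,50,95]).round(4), q[np.argsort(-q[:,2])[:40]].mean(0).round(4))
    rd=((H<6)|(H>174))&(S>180)&(abs(z-.088)<.012)&near; q=P[rd]
    if len(q): print("jar",len(q),np.median(q,0).round(4),cv2.minEnclosingCircle((q[:,:2]*1000).astype(np.float32)))
    of=(H>12)&(H<25)&(abs(z-.04)<.005)&near&(V>140)
    k,l,st,ce=cv2.connectedComponentsWithStats(of.astype(np.uint8)); i=1+np.argmax(st[1:,4]); q=P[l==i]
    print("offcut",st[i],q.mean(0).round(4),cv2.minAreaRect((q[:,:2]*1000).astype(np.float32)))
    st=(z>.03)&near
c=dict(np.load("top0.npz"));P=world(c)
# height map coarse
m=(c["range_z"]>0)
xs=np.arange(.0,.8,.05);ys=np.arange(.6,-.4,-.05)
print("cols y",ys.round(2).tolist())
for a in xs[::-1]:
    print(f"{a:.2f}",*[("%4d"%(1000*P[...,2][k].max()) if (k:=m&(abs(P[...,0]-a-.025)<.025)&(abs(P[...,1]-b+.025)<.025)).any() else "   .") for b in ys])
E
```

```text
top
[[0, 0, 640, 480, 305016], [289, 148, 84, 144, 2184]]
rim 2184 0.0707 ((497.9933166503906, 208.51319885253906), (339.1076354980469, 142.23757934570312), 4.3480939865112305)
lid blue 1402 [0.5098 0.2905 0.1437] normal [-0.0758  0.9871 -0.141 ] std 0.00022 z 0.08921784846409309 0.19016983279982214
lip 528 [0.4526 0.2957 0.2012] [0.5714 0.3122 0.2295] off-plane [0.0006 0.0019 0.006 ] [0.511  0.3062 0.2285]
jar 1135 [0.4996 0.3738 0.0867] ((500.4099426269531, 374.0834655761719), 32.28266525268555)
offcut [386 270  47  22 590] [0.4132 0.0649 0.0392] ((415.32366943359375, 71.54592895507812), (37.381134033203125, 82.817626953125), 0.873060405254364)
scene
[[0, 0, 640, 480, 304894], [271, 203, 164, 112, 2260], [273, 249, 8, 5, 16], [307, 236, 3, 3, 8]]
rim 2260 0.0727 ((408.6896667480469, 103.74661254882812), (714.9888916015625, 256.29522705078125), 44.8186149597168)
lid blue 5324 [0.5079 0.2903 0.142 ] normal [-0.0748  0.9872 -0.1411] std 0.00101 z 0.09087352711424301 0.18958193586232808
lip 1368 [0.4526 0.2937 0.1896] [0.5714 0.314  0.2293] off-plane [-0.0007  0.001   0.0034] [0.504  0
[... 1276 characters left out ...]
    3    3    4    3    3    3    3    3    2    4    2    3    3    1
0.25    2    1    1    1    1    1    0   -3  -13  -70 -761 -757 -760 -747 -755 -760 -759 -757 -758 -757
0.20 -751 -750 -760 -743 -741 -750 -749 -758 -759 -747 -762 -750 -760 -745 -745 -760 -759 -756 -756 -760
0.15 -761 -759 -762 -745 -759 -756 -758 -759 -662   -6 -661 -660    0   -3   -3 -663 -757 -759 -758 -758
0.10  252 -758 -760 -760 -759 -745 -751 -760    3    4   15   14   16   14    6    3 -750 -759 -756 -756
0.05 -756 -761 -758 -759 -761 -759 -758 -759    3    9   16   16   15   15   15    5 -760 -760 -760 -760
0.00 -759 -759 -759 -749 -760 -760 -762 -758 -662 -416    .    .    .    .    .    . -764 -758 -182 -188
```

The lid stands at about 1.71 rad. The hinge midpoint is near (0.514, 0.282, 0.075) and the case x axis is (-0.0755, 0.997). My plan is to keep the fingers closed and pitched 45° toward the case throughout. The lower back will push the lip from behind, then the tool goes over the lip and the upper back catches it. First I'll check IK along the path.

```bash
cat > plan.py <<'E'
import numpy as np
A=np.radians(45); h=.0145; d=.013
ex=np.array([-.0755,.9971,0]); ex/=np.linalg.norm(ex); U=-ex; Z=np.array([0,0,1.]); EH=np.cross(Z,ex)*-1  # EH ~ +x
HINGE=np.array([.5136,.282,.075])-.018*EH
t2=np.array([-np.cos(A),-np.sin(A)]); nup=np.array([-np.sin(A),np.cos(A)])
W=lambda p:HINGE+p[0]*U+p[1]*Z
def rot(s):
    z=t2[0]*U+t2[1]*Z; y=s*(nup[0]*U+nup[1]*Z); return np.stack([np.cross(y,z),y,z],1)
lip=lambda th:.155*np.array([np.cos(th),np.sin(th)])
out=lambda th:np.array([-np.sin(th),np.cos(th)])
push=lambda th:lip(th)+.006*out(th)+d*t2+h*nup
catch=lambda th:lip(th)+d*t2-h*nup
start=push(1.76); pre=start+np.array([-.005,.06])
p0=push(1.15); p1=p0-.03*t2+.004*nup; p3=catch(.42); p2=p3-.065*t2+np.array([.01,0])
E
python3 - <<'E'
from rig import manip
from plan import *
for s in(1,-1):
    R=rot(s); print(s)
    for n,p in dict(pre=pre,start=start,p0=p0,p1=p1,p2=p2,p3=p3,shut=catch(-.03),ex=catch(0)+[.08,.02]).items():
        q=manip.ik(W(p),R); print(n,W(p).round(3),None if q is None else np.round(q,0))
q=manip.ik([.45,.28,.40],manip.get_ee_rot());print(q)
E
```

```text
1
pre [0.491 0.34  0.287] [ 19.  37. -50. 110. -29.  33.  96.]
start [0.492 0.335 0.227] [ 23.  46. -58. 113. -13.  24.  86.]
p0 [0.499 0.242 0.22 ] [ 35.  50. -64. 113.  -1.  30.  82.]
p1 [0.5   0.224 0.244] [ 35.  44. -57. 112. -16.  35.  96.]
p2 [0.511 0.083 0.165] [ 51.  60. -66. 109.  11.  42.  87.]
p3 [0.506 0.138 0.119] [ 39.  56. -50. 113.  -9.  31. 106.]
shut [0.507 0.125 0.051] [ 46.  71. -62. 112.  26.  30.  78.]
ex [0.513 0.045 0.076] [ 42.  58. -40. 108. -15.  38. 121.]
-1
pre [0.491 0.34  0.287] [-15.  29.   2. 111. -63.  53. -53.]
start [0.492 0.335 0.227] [ -0.  35. -19. 113. -59.  40. -51.]
p0 [0.499 0.242 0.22 ] [ -4.  35.   2. 114. -62.  55. -39.]
p1 [0.5   0.224 0.244] [ -9.  33.  13. 113. -63.  62. -38.]
p2 [0.511 0.083 0.165] [  6.  43.  13. 110. -57.  65. -25.]
p3 [0.506 0.138 0.119] [  7.  46.   3. 114. -62.  55. -24.]
shut [0.507 0.125 0.051] [ 11.  53.  -2. 113. -62.  48. -19.]
ex [0.513 0.045 0.076] [ 12.  52.   9. 109. -58.  60. -18.]
[-42.22644159  17.5085246   10.09394752  91.13149293  -3.1125369
  71.70928955  45.74179135]
```

```bash
python3 - <<'E'
from rig import manip
from plan import *
import cv2
R=rot(1)
def st(n): print(n,round(manip.get_clock(),2),np.round(manip.get_position(),4),np.round(manip.get_joint_pos(),1))
manip.reach([.3,.42,.40],manip.get_ee_rot()); st("via")
manip.close(); st("closed")
up=np.array([0,.1])
manip.reach(W(pre+up),R); st("pre+")
for n,p,v in(("p0",p0,.3),("p1",p1,.3),("p2",p2,.4),("p3",p3,.4),("p0",p1,.3),("pre",pre,.3)):
    try: manip.move_straight(W(p+up),v=v)
    except manip.IKError as e: print("IKERR",n,e)
    st(n)
print(manip.get_force(), np.abs(manip.get_ee_rot()-R).max())
c=manip.camera("scene"); cv2.imwrite("pics/s1.png",c["pixels"][:,:,::-1])
E
```

```text
via 1.3 [0.2988 0.421  0.3991] [-60.9  16.1   4.3  93.   -1.3  71.1  21.1]
closed 2.07 [0.3  0.42 0.4 ] [-60.8  16.    4.4  92.9  -1.2  71.2  21.1]
pre+ 3.5 [0.4904 0.3409 0.3874] [-18.3  21.7   6.6 103.9 -55.8  62.  113.3]
p0 4.04 [0.4983 0.2432 0.3201] [ -8.3  26.4   8.1 109.  -56.5  63.9 128.6]
p1 4.29 [0.5007 0.2251 0.3461] [ -7.1  24.6   9.1 107.  -54.3  67.3 126.7]
p2 4.85 [0.5104 0.0835 0.2641] [  6.6  33.9  11.7 106.7 -51.1  71.4 142.9]
p3 5.18 [0.5045 0.1432 0.219 ] [  2.4  36.5   8.8 111.5 -56.8  63.5 146. ]
p0 5.84 [0.5    0.2232 0.3442] [ -7.   24.7   9.2 107.2 -54.3  67.3 126.8]
pre 6.41 [0.4912 0.339  0.3855] [-18.1  21.8   6.6 103.9 -55.7  61.9 113.4]
[ 0.35432714 -0.15719011 -0.50670326] 0.0020900971076466606
```

View pics/s1.png

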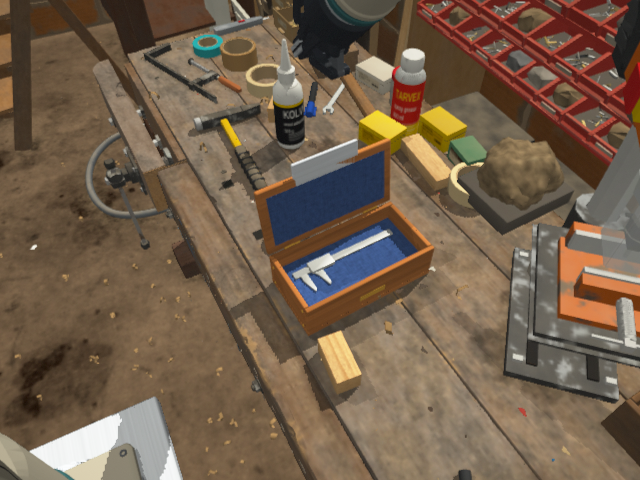

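The dark gripper is at about (330,30), high above the lid, and the scene is unchanged. The rehearsal works, with the transit timed at 1.14 s, so I'll make the real one a bit faster. Next I'll push to about 1.35 rad and look.

```bash
python3 - <<'E'
from rig import manip
from plan import *
from vis import world
import cv2
def st(n): print(n,round(manip.get_clock(),2),np.round(manip.get_position(),4),np.round(manip.get_joint_pos(),1),np.round(manip.get_force(),2))
manip.move_straight(W(pre),v=.2); st("pre")
print(manip.move_straight(W(start),v=.12,force_limit=6)); st("start")
a=start
for th in (1.6,1.5,1.42,1.36):
    manip.move_straight(W(push(th)),v=.08,force_limit=8)
st("1.36")
for n in("scene","top"):
    c=manip.camera(n); np.savez(n+"2.npz",**c); cv2.imwrite(f"pics/{n}2.png",cv2.resize(c["pixels"][60:340,150:500] if n=="scene" else c["pixels"][60:340,150:500],None,fx=1.6,fy=1.6)[:,:,::-1])
    P=world(c); h=cv2.cvtColor(c["pixels"],cv2.COLOR_RGB2HSV); x,y,z=np.moveaxis(P,-1,0)
    b=(h[...,0]>100)&(h[...,0]<130)&(h[...,1]>100)&(z>.085)&(z<.22)&(x>.36)&(x<.66)&(y>.15)&(y<.35)
    q=P[b]
    if len(q)>100:
        w=np.linalg.svd(q-q.mean(0),full_matrices=False)[2][2]; w*=np.sign(w[1]); print(n,len(q),w.round(3),"theta",np.pi/2-np.arcsin(w[2]))
E
```

```text
pre 7.11 [0.4921 0.339  0.2874] [-12.8  28.9  -0.7 110.6 -61.6  52.1 125.8] [ 0.2  -0.16 -0.69]
False
start 7.76 [0.4922 0.3351 0.2282] [ -4.4  34.5 -12.5 113.4 -62.4  42.9 131.3] [-0.51  0.46  0.28]
1.36 9.13 [0.4969 0.2711 0.2281] [  1.1  34.2 -10.4 113.8 -58.7  47.4 133.8] [ 0.22 -0.37  0.61]
scene 2326 [-0.073  0.97   0.231] theta 1.3381478548308678
```

View pics/scene2.png

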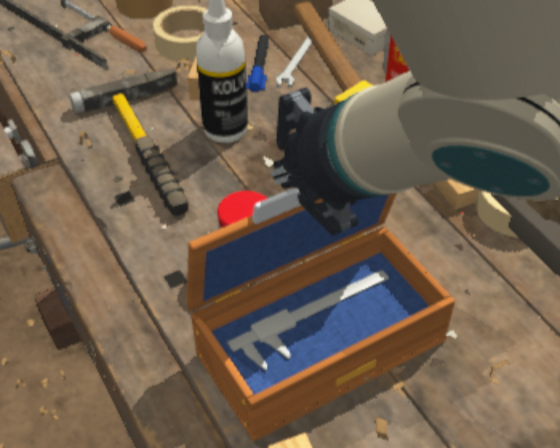

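The scene crop shows the closed fingers behind the lip at about (280,205), with the lid tilted slightly forward. It measures 1.338 rad against 1.36 commanded, so the geometry holds. Now the push past tipping, transit and catch.

```bash
cat >> plan.py <<'E'
p0=push(1.18); p1=p0-.03*t2+.004*nup; p3=catch(.36); p2=p3-.05*t2+np.array([.01,0])
E
python3 - <<'E'
from rig import manip
from plan import *
import cv2,sys
R=rot(1)
for p in(p0,p1,p2,p3,catch(.15),catch(-.03)):
    q=manip.ik(W(p),R); print(None if q is None else np.round(q,0))
    if q is None: sys.exit()
log=[]
def st(n): log.append((n,round(manip.get_clock(),2),np.round(manip.get_position(),3),np.round(manip.get_joint_pos(),1),np.round(manip.get_force(),2)))
manip.move_straight(W(push(1.25)),v=.08); st("1.25")
manip.move_straight(W(p0),v=.08); st("p0")
manip.move_straight(W(p1),v=.4)
st("p1")
manip.move_straight(W(p2),v=.55); st("p2")
manip.move_straight(W(p3),v=.5); st("p3")
c=manip.camera("top"); cv2.imwrite("pics/t3.png",c["pixels"][60:340,150:500][:,:,::-1]); np.savez("top3.npz",**c)
st("end")
for l in log: print(*l)
E
```

```text
[  3.  35. -10. 114. -58.  49. 136.]
[  5.  33.  -8. 113. -55.  52. 133.]
[ 17.  44.  -5. 111. -51.  54. 149.]
[ 14.  47.  -8. 113. -56.  48. 152.]
[ 15.  51.  -8. 113. -57.  46. 155.]
[ 16.  54. -10. 113. -58.  44. 157.]
1.25 9.6 [0.498 0.256 0.225] [  2.6  34.6 -10.  113.8 -58.   48.3 135. ] [ 0.41  0.4  -0.12]
p0 9.88 [0.498 0.246 0.221] [  3.5  34.9  -9.7 113.9 -57.6  48.8 135.9] [0.08 0.43 0.6 ]
p1 10.13 [0.501 0.228 0.247] [  4.7  32.6  -8.4 112.6 -54.9  52.4 133.5] [-0.6   0.29  0.61]
p2 10.62 [0.51  0.089 0.144] [ 17.2  44.2  -5.3 110.7 -50.6  54.2 148.2] [-0.8   1.04 -0.14]
p3 10.89 [0.504 0.14  0.111] [ 14.2  47.2  -8.6 113.4 -55.8  47.5 151.3] [0.85 0.03 0.18]
end 10.94 [0.505 0.138 0.111] [ 14.3  47.1  -8.5 113.4 -55.8  47.5 151.3] [ 1.11  0.02 -0.11]
```

View pics/t3.png

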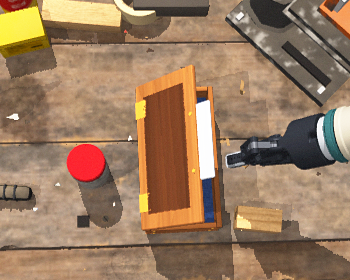

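The lid is partway down, with its lip at crop (206,138). The finger tip waits just outside it at (232,160). The clock is frozen, so I'll measure the lid angle now.

```bash
python3 - <<'E'
from vis import *
from plan import *
c=dict(np.load("top3.npz"));P=world(c);h=cv2.cvtColor(c["pixels"],cv2.COLOR_RGB2HSV)
H0=np.array([.5136,.282,.075]); q=P-H0; u=q@U; w=q[...,2]; s=q@EH
m=(abs(s)<.1)&(u>0)&(u<.115)&(w>.01)&(w<.16)
print("board top angle",np.polyfit(u[m],w[m],1), m.sum())
m=(h[...,1]<50)&(h[...,2]>150)&(abs(s)<.07)&(u>.05)&(u<.16)&(w>.02)&(w<.16)
print("lip",m.sum(),u[m].min(),u[m].max(),w[m].min(),w[m].max())
print("p3",p3,"finger contact",lip(.36))
# finger top profile
for a in np.arange(.11,.23,.01):
    k=(abs(s+.018)<.012)&(abs(u-a)<.005)
    print(round(a,2),w[k].max().round(4) if k.any() else None,end=" ")
E
```

```text
board top angle [0.93328048 0.01568085] 8178
lip 1168 0.08797721224312467 0.1594069155358531 0.03746968794360035 0.1140504428646147
p3 [0.14612467 0.03515707] finger contact [0.14506401 0.05460251]
0.11 0.1138 0.12 0.001 0.13 0.0015 0.14 0.0592 0.15 0.1026 0.16 0.1437 0.17 0.144 0.18 0.1413 0.19 0.1467 0.2 0.1504 0.21 0.161 0.22 0.1716
```

The lid is at about 0.75 rad with its lip at (u,w) = (0.113, 0.106), above the finger. I'll wait for contact and then lower it.

```bash
python3 - <<'E'
from rig import manip
from plan import *
log=[]
def f(): return np.round(np.mean([manip.get_force() for _ in range(3)],0),2)
for i in range(16):
    manip.sleep(.07); log.append((round(manip.get_clock(),2),f()))
c=manip.camera("top"); np.savez("top4.npz",**c)
for l in log: print(*l)
from vis import *
P=world(c); q=P-np.array([.5136,.282,.075]); u=q@U; w=q[...,2]; s=q@EH
m=(abs(s)<.1)&(u>0.02)&(u<.115)&(w>-.01)&(w<.16)
print(np.polyfit(u[m],w[m],1))
E
```

```text
11.01 [ 0.01 -0.52  0.21]
11.07 [-1.   -0.94  0.67]
11.14 [ 0.34 -0.71  0.18]
11.21 [ 0.48 -0.54 -0.04]
11.28 [-0.41  0.15  0.54]
11.34 [-0.51  0.01 -0.07]
11.41 [-0.1  -0.13  0.94]
11.47 [ 0.7  -0.58 -1.57]
11.54 [ 0.76 -0.62 -0.44]
11.61 [ 0.23 -1.35 -1.11]
11.68 [ 0.57 -1.52 -0.2 ]
11.74 [ 0.64 -0.88 -0.31]
11.81 [-0.19 -2.25 -0.52]
11.88 [-0.01 -1.34 -0.31]
11.94 [-0.2 -2.4 -0.8]
12.01 [ 0.76 -3.49 -0.13]
[0.34768505 0.01062655]
```

The lid is now resting on the finger at about 0.335 rad. I'll lower it slowly, checking its angle as it goes.

```bash
cat >> vis.py <<'E'
def theta(manip,save=None):
    from plan import U,EH
    c=manip.camera("top"); P=world(c); q=P-np.array([.5136,.282,.075]); u=q@U; w=q[...,2]; s=q@EH
    if save: np.savez(save,**c)
    m=(abs(s)<.1)&(u>0.02)&(u<.115)&(w>-.01)&(w<.16)
    a=np.polyfit(u[m],w[m],1); return round(float(np.arctan(a[0])),3),round(float(a[1]),4)
E
python3 - <<'E'
from rig import manip
from plan import *
from vis import theta
def f(): return np.round(np.mean([manip.get_force() for _ in range(3)],0),2)
print(theta(manip),f())
for th in(.30,.24,.18,.12):
    manip.move_straight(W(catch(th)),v=.03,force_limit=None)
    print(th,round(manip.get_clock(),2),theta(manip),f(),np.round(manip.get_position(),4),W(catch(th)).round(4))
E
```

```text
(0.334, 0.0106) [ 0.33 -2.29 -0.69]
0.3 12.57 (0.277, 0.0104) [ 1.61 -1.97 -1.43] [0.5068 0.1319 0.1011] [0.5069 0.1319 0.1014]
0.24 13.07 (0.219, 0.0101) [-0.6  -1.58 -1.73] [0.5069 0.1295 0.0922] [0.5071 0.1295 0.0924]
0.18 13.58 (0.156, 0.01) [-0.2  -2.24 -0.3 ] [0.5071 0.1275 0.0831] [0.5072 0.1275 0.0833]
0.12 14.09 (0.094, 0.0099) [-0.16 -0.93 -1.04] [0.5074 0.126  0.0739] [0.5074 0.1261 0.0741]
```

```bash
python3 - <<'E'
from rig import manip
from plan import *
from vis import theta
import cv2
def f(): return np.round(np.mean([manip.get_force() for _ in range(3)],0),2)
for th in(.08,.05,.03,.01,-.01,-.03):
    manip.move_straight(W(catch(th)),v=.02)
    print(th,round(manip.get_clock(),2),theta(manip,"top5.npz"),f())
c=manip.camera("scene"); cv2.imwrite("pics/s5.png",cv2.resize(c["pixels"][60:400,180:520],None,fx=1.6,fy=1.6)[:,:,::-1])
E
```

```text
0.08 14.6 (0.053, 0.0099) [-0.13 -2.18 -1.12]
0.05 15.03 (0.022, 0.0099) [-0.36 -1.71 -1.97]
0.03 15.39 (0.002, 0.0098) [ 0.34 -1.15 -2.84]
0.01 15.75 (-0.0, 0.0098) [-0.66 -0.15  0.44]
-0.01 16.11 (-0.001, 0.0099) [ 0.9  -0.13  0.31]
-0.03 16.47 (0.0, 0.0098) [ 0.03 -0.54  0.04]
```

View pics/s5.png

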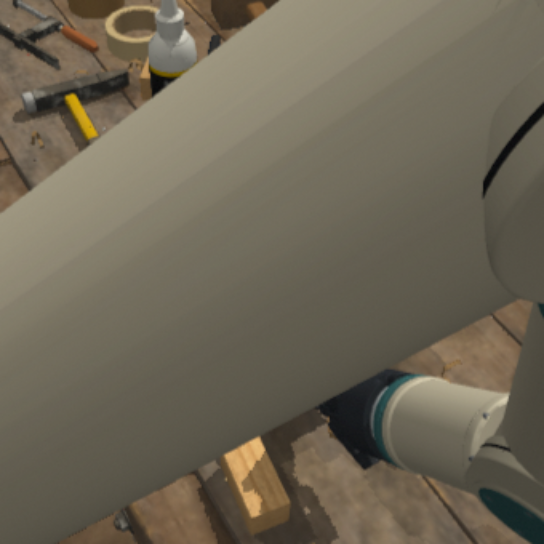

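The arm hides the case in this view, with the block at (258,485). The angle reads 0.000 and the contact force has vanished, so the lid is shut. I'll back out and check.

```bash
python3 - <<'E'
from rig import manip
from plan import *
from vis import theta
import cv2
p=catch(-.03)
manip.move_straight(W(p+[.045,0]),v=.06)
manip.move_straight(W(p+[.075,.09]),v=.12); manip.sleep(.3)
print(theta(manip),manip.get_clock(),manip.get_position(),manip.get_force(),manip.get_qd())
c=manip.camera("top"); cv2.imwrite("pics/t6.png",c["pixels"][:,:,::-1])
E
```

```text
(-0.001, 0.0098) 18.7583 [0.5128961  0.05048613 0.14055472] [-0.68097735  0.36894891 -0.18238624] [ 0.01841363 -0.27865904 -0.04868797 -0.02526306  0.03676068  0.06826987
 -0.06237979]
```

View pics/t6.png

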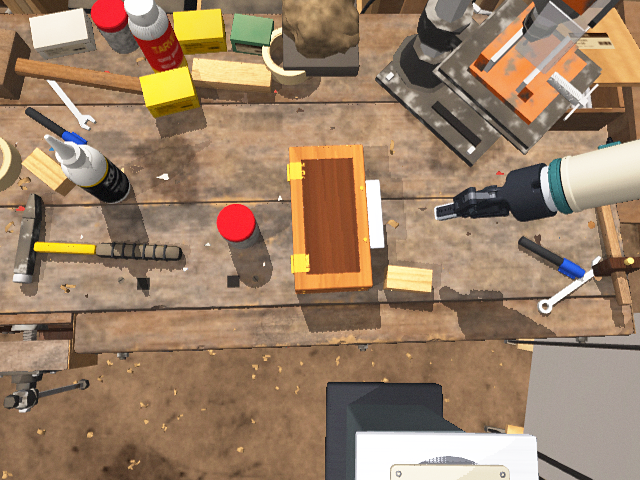

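The lid is shut with its lip at (375,213). The jar (237,225) and block (408,279) haven't moved, and the gripper at (440,212) is clear of everything.

```bash
python3 -c "
from rig import manip
print(manip.sign_off())"
```

```text
the job is handed in; nothing more can be done
None
```

The lid was pushed past tipping, caught from below on the back of a finger at about 0.33 rad, lowered slowly until shut (angle reads 0.00), and the job was handed in about 19 s in, with the jar and block unmoved and the gripper clear.

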